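Feed a slide rack through a sprung gate

TASK

The green slide rack stands in the loading chute before a spring-closed gate. Press the gate's red bar down with one fingertip and keep the gate raised, without letting it drop onto the rack, while another fingertip pushes the rack along the chute past the gate; then let go so that the gate shuts behind the rack. The rack is only pushed, never lifted; leave the bottle, the jar and the little box beside the chute where they stand.

Things in the scene. Friction and masses are not known exactly. Their poses are not given: they have to be found in the camera images.
- chute: Chute fixed on the bench: floor top at z = 4 mm, aluminium walls 4 mm thick, 24 mm high, 64 mm apart, 310 mm long. Origin on the bench, mid-chute, under the gate. +x: travel direction, z up, +y: towards the side with hinge and red bar. Walls from x = -185 mm (open entrance) to a 36 mm high end stop at +123 mm. Three hinge posts (10 mm wide, 41 mm high) at y = +42 mm.
- gate (a joint): Gate hinge, rad: 0 shut, grows as the barrier rises, stop at 1.27. Hinge line along the chute's x at y = +42, z = 34 mm. The red bar outside the hinge is rigid with the barrier: pressing it down raises the barrier. A spring shuts it when let go (2 to 4 N on the bar). Above 0.8 rad the barrier clears the rack; raised, it stands at y = +20 to +47 mm and reaches z = 72 mm.
- press_bar (a point): Middle of the red press bar, 18 mm thick, along the chute's x from x = -184 to +55 mm, so a fingertip can slide along it while pressing. Gate shut: centre at y = +68, z = 52 mm (top 61 mm). Going down it swings out to y = +74 mm, then back: at 1.13 rad y = +70 mm, top at z = 27 mm; at 0.9 rad top at 34 mm; at the stop (1.27) y = +67 mm, top at 23 mm.
- gate_tip (a point): Free end of the yellow barrier, 36 mm from the hinge line. The barrier is a strip 8 mm thick along x and 10 mm high; shut, it lies across the chute at x = 0, level at z = 34 mm, from the hinge to y = +6 mm (all y, z in the chute's frame, z from the bench).
- rack: Green slide rack, 84 mm long (x), 58 mm wide, 38 mm high, about 0.2 kg, loose, seven glass slides standing in it. Origin: centre of its underside; x along the chute, +x towards the gate. Flat end plates at x = -42 mm (rear, to be pushed) and +42 mm (front), 38 mm high (58 mm wide up to 27 mm, 44 mm wide above). In the chute its top is 42 mm above the bench.
- rack_rear (a point): Centre of the rack's rear face (the face to push), 20 mm above its underside.
- rack_front (a point): Centre of the rack's front face.
- oil_bottle: Small amber dropper bottle with a black cap, 31 mm wide, 73 mm high, loose; bystander on the side of the chute away from the red bar. Origin: centre of its underside.
- objective_case: White round jar with a black screw lid, 41 mm wide, 61 mm high, loose; bystander on the same side. Origin: centre of its underside.
- cover_box: White and blue little cover-glass box, 27x27x16 mm, loose; bystander on the same side. Origin: centre of its underside.
There are look-alikes about, which are no part of the job. Of the things like the rack, leave any that is blue or yellow; of the rest the larger one is meant.

How it is judged:
On the way, in this order (a step that is already met when the one before it is completed fails the run):
1. the gate is held raised while the rack is still in front of it (value of joint gate above 0.8 rad and x of rack_front in the frame of chute below 0 m), for 0.1 s.
2. the rack is under the raised gate (value of joint gate above 0.8 rad and x of rack_front in the frame of chute above 0.02 m and x of rack_rear in the frame of chute below -0.005 m), for 0.1 s.
At the end, for the whole second after the job is handed in: The rack's rear face is more than 4 mm past the gate line, the rack stands flat at rest on the chute floor between the walls, and the gate has shut behind it (joint below 0.1 rad) (x of rack_rear in the frame of chute above 0.004 m and value of joint gate below 0.1 rad and y of rack in the frame of chute between -0.006 and 0.006 m and z of rack in the frame of chute below 0.008 m and angle between rack's own z axis and vertical below 0.1 rad and angle between the x axis of rack and the x axis of chute, either way round below 0.15 rad and linear speed of rack below 0.02 m/s); the robot touches nothing.
It fails at once if the gate drops onto the rack (gate below 0.65 rad while the rack is under it) (value of joint gate below 0.65 rad and x of rack_front in the frame of chute above 0.005 m and x of rack_rear in the frame of chute below -0.006 m).
It fails at once if the rack is lifted more than 10 mm off the chute floor (z of rack in the frame of chute above 0.014 m).
It fails at once if the rack is tipped (angle between rack's own z axis and vertical above 0.25 rad).
It fails at once if the bottle, the jar or the little box beside the chute is moved more than 15 mm (distance of any of oil_bottle, objective_case, cover_box from where it was at the start of the episode above 0.015 m).
It also fails if it takes over 34 s, if anything falls off the work surface, if the arm or the gripper's body presses on something with over 40 N, if the wrist force passes 120 N, or if a joint passes its speed limit or range.

ROBOT

A 6-joint arm with a two-finger parallel gripper is mounted at the origin on a cart in front of the work surface, level with it; the furniture and walls round the work are solid. World frame = base frame: x ahead of the robot, y to its left, z up, the work surface at z = 0. Lengths are in m, angles in rad, forces in N, time in s.
With the tool pointing down it reaches from about 0.35 to 0.775 m from the base axis. Payload 5.5 kg.
Tool frame: the origin (TCP) lies at the very end of the fingers, on their centre line; the grasp point (between the pads) lies 19 mm behind it; z points along the fingers, y is the direction in which the jaws open and shut (so a half turn about z gives the same grasp; the last joint's range is limited). The gripper opens to 85 mm and grips with 20 to 120 N. Pads are 22 mm wide; open, the fingers measure 114 mm over their backs; the gripper's body (76 mm by 85 mm) begins 54 mm behind the grasp point. The pads swing forward as they close: fully open they stand 13 mm farther back than shut.
Start: joints at [0.985, 0.313, 0.046, 1.304, 0, 1.431], TCP at [0.248, 0.519, 0.231] pointing down, gripper open.
Joint ranges: [-2.76, 2.76], [-0.86, 1.69], [-1.03, 1.26], [-2.2, 2.34], [-1.47, 1.5], [-3.14, 3.14]. Speed limits (rad/s): [2.57, 2.57, 3.14, 3.14, 3.14, 3.14].

INTERFACE

Orientations are given as a unit quaternion [w, x, y, z].
In Python, from workcell import get_state, read_camera, hand_in, find_in, silhouettes gives the robot as it stands. The module is installed in compiled form; this text tells all that it offers.
- The arm moves only by the tool send_rows, never from a script. Its argument "deltas" is a list that holds one entry, the list of rows, each a list of 6 numbers: the shift along the world's x, y, z in cm, then the turn, a rotation vector about the world's x, y, z in degrees. In form: [[[dx, dy, dz, wx, wy, wz], ...]]. A call has 1 to 12 rows; each row is the pose to reach, as a shift and turn from the pose commanded when the call began; what a row does not reach only later rows make up. A row lasts 1/10 s, in which the tool goes at most 50 mm and 8.59 degrees, less where a joint would pass 70% of its speed; a pose out of reach is approached as far as the arm can. A call with a gripper value outside its range is refused whole. "jaw" is the opening, from -1 (shut) to 1 (fully open), so that 0 is half open, set as the call begins (left out, the last holds). The fingers move at their own pace and stop on an object; "force" is the grip in N (left out, the last holds). Time passes only in rows, so rows that repeat a pose let the fingers close. It gives the time, the measured TCP pose, the force and the opening at its end, in the units of the state.
- get_state(): the state, without advancing time (a new reading comes with each control period).
- read_camera(name): name is "scene" or "top" or "wrist"; returns a dict with "img" (420x560x3 uint8, red, green, blue), "z_map" (420x560 float32, m along the optical axis (not along the pixel's ray), 0 where there is no reading), "vfov" (degrees; the focal length in pixels is half the picture's height over the tangent of half this angle, whatever the lens; pixels are square), "cx", "cy" (the principal point, pixels), "k1" (the pictures are not rectified: a ray, as slopes to the right and down, at radius r is drawn at 1 + k1 r^2 times it, then the intrinsics apply), "R" (3x3) and "t" (3): a world point X has camera coordinates R X + t; the wrist camera has in their place "hand_eye" (4x4, takes a point from camera to tool coordinates, whose origin is the TCP and whose axes are the flange's). Camera axes: x right, y down, z forward; pixel columns grow to the right and rows downward; lengths in m; the calibration is good to about 2 mm. A picture is of the moment at which its call begins: read the wrist's pose just before it.
- hand_in(): hands the job in, once; it reports no verdict.
Trained networks look in a picture, given as the dict that the camera call returned (one of the last four; its "shot" number tells which), for a name from the list of things; names that differ only in an ending like _2 or _b are one class to them, and where a whole thing is asked for, a point or a joint stands for the part that bears it (a point fixed in the world has none). Each returns a list of dicts, best first, with "conf" (0 to 1); they miss things now and then, are a little off and sometimes report something else, mostly with a low value. They report only what shows in the picture. A call takes as long as a camera call. They do not tell look-alikes from the thing itself.
- find_in(picture, thing): "box" ([centre column, centre row, width, height] in pixels, round what is visible of it).
- silhouettes(picture, thing): "mask" (420x560 bool, what is visible of it) and "box" ([centre column, centre row, width, height] in pixels, round what is visible of it).
The state is a dict: "clock": time; "joint_pos": joint angles; "qvel": joint speeds; "tau": joint torques, N m; "tcp_pos": TCP position; "orientation": TCP orientation; "wrist_force": force on the tool from outside, world axes, zero at the start; "ft_torque": the same for the moment, N m; "finger_gap": finger opening in m.
Only numpy, scipy, OpenCV 4.12 (cv2) and the standard library are available. Lean on these libraries where they do the work, as an engineer would, in place of code of your own. Each camera call takes 0.05 s, during which the arm holds its last target.

## Working session

There is one attempt and no reset: what is moved stays moved. The work goes in short steps, Python scripts to look and compute and a tool call to move; the robot and the scene stay as the last step left them, time stands still between calls to the robot, and variables do not carry over. Pictures are saved under pics/ and viewed, and the job is handed in when it is done.

Besides the shell and the picture viewer there is one more tool, called after "Request:" as name(argument=value, ...) on one line, values as JSON. send_rows: Moves the arm, as the interface text tells. Its arguments: {"type":"object","properties":{"deltas":{"type":"array","items":{"type":"array","items":{"type":"array","items":{"type":"number"}}}},"jaw":{"type":"number"},"force":{"type":"number"}},"required":["deltas"]}

```bash
mkdir -p pics; ls; python3 - <<'E'
from workcell import *
import cv2
s=get_state();print(s)
for n in ["scene","top"]:
    p=read_camera(n);cv2.imwrite(f"pics/{n}0.png",p["img"][:,:,::-1]);print(n,p["vfov"],p["cx"],p["cy"],p["k1"],p["R"],p["t"],p["shot"])
    for th in ["rack","chute","press_bar","gate_tip","oil_bottle","objective_case","cover_box"]:
        print(th,[(round(d["conf"],2),[round(float(v)) for v in d["box"]]) for d in find_in(p,th)][:4])
E
```

```text
pics
{'clock': 0.0, 'joint_pos': array([9.85421702e-01, 3.14024978e-01, 4.49929558e-02, 1.30358939e+00,
       1.27993879e-05, 1.43120275e+00]), 'qvel': array([-0.00222819, -0.00271434,  0.00071833, -0.0002137 , -0.00045705,
        0.00014512]), 'tau': array([ 1.39495507e-03, -4.80631757e+01,  2.98531348e+01,  1.96523534e-02,
       -6.19663433e-05,  8.21522349e-06]), 'tcp_pos': array([0.24764197, 0.5183867 , 0.2304006 ]), 'orientation': array([-3.29569774e-04,  2.21049478e-01,  9.75262168e-01, -8.50975633e-04]), 'wrist_force': array([-0.2705215 ,  1.26353115, -0.42075404]), 'ft_torque': array([-0.00621573,  0.05565493,  0.02009958]), 'finger_gap': 0.08565545147746485}
scene 57.83866861478933 283.6691818114553 207.84504119871724 0.008004638335641402 [[ 0.68380071 -0.7296223   0.00823988]
 [-0.36679454 -0.35347747 -0.86053207]
 [ 0.630776    0.58541009 -0.50932962]] [-0.53036347  0.14584682  0.82522171] 1
rack [(0.9, [305, 295, 26, 28]), (0.71, [351, 333, 24, 43]), (0.67, [290, 215, 39, 26]), (0.67, [203, 183, 30, 18])]
chute [(0.77, [280, 214, 96, 63]), (0.61, [269, 217, 66, 42])]
p
[... 175 characters left out ...]
ctive_case [(0.71, [309, 202, 15, 23])]
cover_box [(0.51, [297, 202, 9, 12]), (0.38, [268, 216, 63, 42])]
top 50.13559119672237 281.07882567109675 204.58334852698485 -0.13047425770561255 [[-0.0048749  -0.99988369  0.01445117]
 [-0.98300813  0.00213981 -0.18354954]
 [ 0.18349727 -0.01510041 -0.98290423]] [-0.26563067  0.50238108  1.02137028] 2
rack [(0.94, [143, 210, 38, 41]), (0.72, [276, 196, 34, 29])]
chute [(0.67, [252, 202, 132, 55]), (0.67, [278, 196, 38, 29])]
press_bar [(0.64, [268, 213, 101, 32])]
gate_tip [(0.87, [268, 213, 101, 30])]
oil_bottle [(0.73, [299, 167, 14, 21]), (0.43, [270, 213, 101, 32])]
objective_case [(0.57, [276, 167, 13, 21])]
cover_box [(0.66, [255, 164, 12, 8])]
```

```bash
python3 - <<'E'
import cv2
a=cv2.imread("pics/scene0.png");b=cv2.imread("pics/top0.png")
cv2.imwrite("pics/sc.png",cv2.resize(a[140:390,170:420],(800,600) if 0 else (600,600),interpolation=cv2.INTER_CUBIC))
cv2.imwrite("pics/tc.png",cv2.resize(b[130:280,100:350],(800,480),interpolation=cv2.INTER_CUBIC))
E
```

```text
(no output)
```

View pics/top0.png

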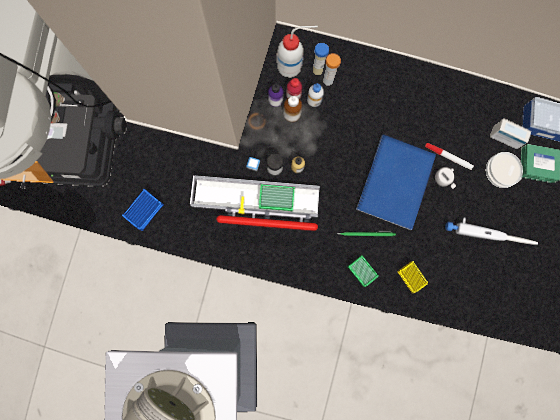

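View pics/scene0.png

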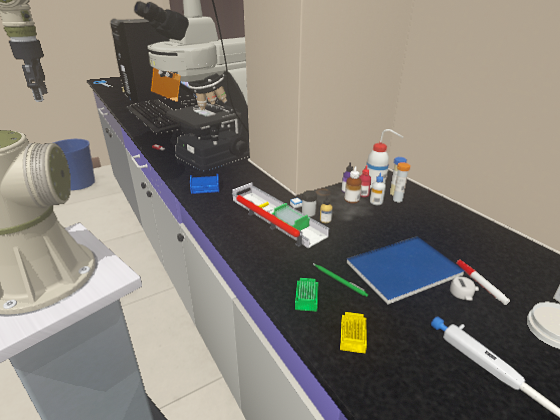

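```bash
sleep 0
```

```text
(no output)
```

View pics/sc.png

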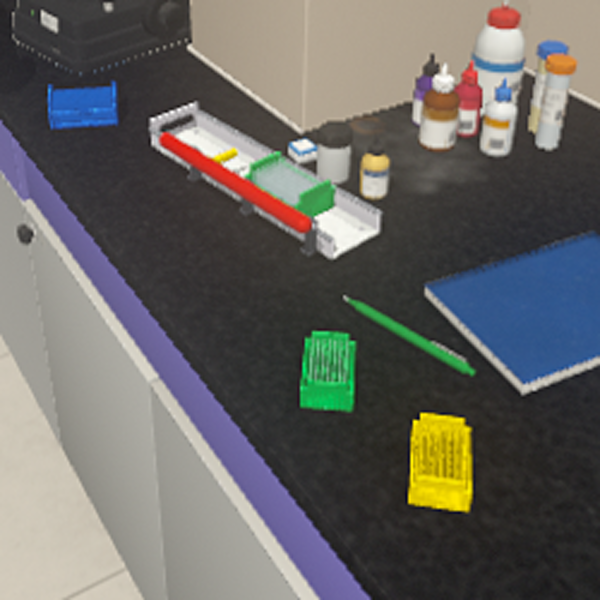

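View pics/tc.png

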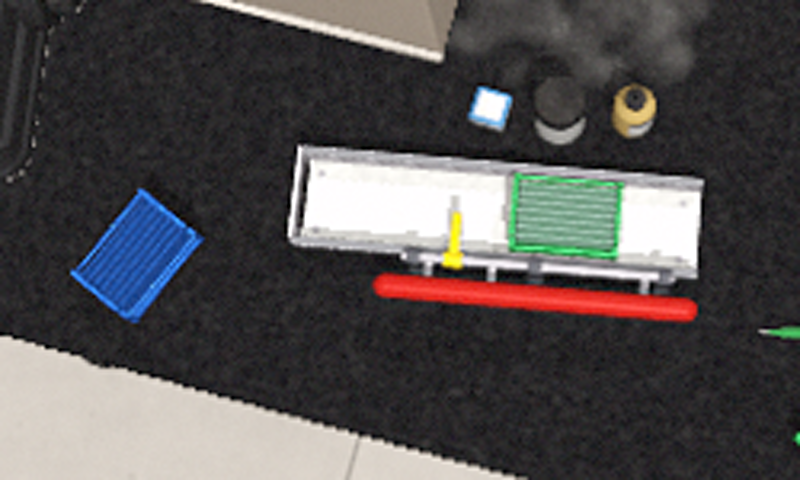

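The one meant is the green rack in the chute, at top-camera (276,196). The green rack at (363,270) is a smaller loose look-alike, and the blue (143,210) and yellow (412,277) ones are excluded. Next I'll measure the chute pose from the red bar, the walls and the gate.

```bash
cat > h.py <<'E'
import numpy as np,cv2
from workcell import *
from scipy.spatial.transform import Rotation as Rn
def intr(p):
    f=210/np.tan(np.radians(p["vfov"])/2); return f
def pose(p,s=None):
    if "R" in p: return np.array(p["R"]),np.array(p["t"])
    q=s["orientation"];Rt=Rn.from_quat([q[1],q[2],q[3],q[0]]).as_matrix()
    H=np.array(p["hand_eye"]);Rc=Rt@H[:3,:3];tc=Rt@H[:3,3]+s["tcp_pos"]
    return Rc.T,-Rc.T@tc
def proj(p,X,s=None):
    R,t=pose(p,s);c=np.atleast_2d(X)@R.T+t;sl=c[:,:2]/c[:,2:];r2=(sl**2).sum(1,keepdims=True)
    return sl*(1+p["k1"]*r2)*intr(p)+[p["cx"],p["cy"]]
def rays(p,uv):
    d=(np.atleast_2d(uv)-[p["cx"],p["cy"]])/intr(p);sl=d.copy()
    for _ in range(20): sl=d/(1+p["k1"]*(sl**2).sum(1,keepdims=True))
    return np.c_[sl,np.ones(len(sl))]
def cloud(p,mask,s=None):
    v,u=np.nonzero(mask&(p["z_map"]>0));R,t=pose(p,s)
    c=rays(p,np.c_[u,v])*p["z_map"][v,u][:,None]
    return (c-t)@R, np.c_[u,v]
def plane(p,uv,z,s=None):
    R,t=pose(p,s);d=rays(p,uv)@R;o=-R.T@t
    return o+d*((z-o[2])/d[:,2])[:,None]
def hsv(p): return cv2.cvtColor(p["img"],cv2.COLOR_RGB2HSV)
def redm(p):
    h=hsv(p);return ((h[...,0]<6)|(h[...,0]>174))&(h[...,1]>170)&(h[...,2]>100)
def greenm(p):
    h=hsv(p);return (abs(h[...,0].astype(int)-65)<20)&(h[...,1]>90)
def yelm(p):
    h=hsv(p);return (abs(h[...,0].astype(int)-28)<6)&(h[...,1]>150)&(h[...,2]>120)
def biggest(m,box):
    z=np.zeros_like(m);x0,y0,x1,y1=box;z[y0:y1,x0:x1]=m[y0:y1,x0:x1];return z
def C2W(P,pose):
    x,y,th=pose;c,s=np.cos(th),np.sin(th);P=np.atleast_2d(P)
    return np.c_[x+c*P[:,0]-s*P[:,1],y+s*P[:,0]+c*P[:,1],P[:,2]]
def W2C(P,pose):
    x,y,th=pose;c,s=np.cos(th),np.sin(th);P=np.atleast_2d(P)-[x,y,0]
    return np.c_[c*P[:,0]+s*P[:,1],-s*P[:,0]+c*P[:,1],P[:,2]]
E
python3 - <<'E'
from h import *
for n,bx in [("top",(180,140,330,240)),("scene",(220,175,335,250))]:
    p=read_camera(n)
    for nm,f in [("red",redm),("green",greenm),("yel",yelm)]:
        m=biggest(f(p),bx);P,uv=cloud(p,m)
        if len(P)<5: print(n,nm,len(P));continue
        c=P.mean(0);u,s,vt=np.linalg.svd(P[:,:2]-c[:2],full_matrices=False);a=(P-c)[:,:2]@vt[0]
        b=(P-c)[:,:2]@vt[1]
        print(n,nm,len(P),c.round(4),"dir",np.degrees(np.arctan2(vt[0][1],vt[0][0])).round(2),"ext",a.min().round(4),a.max().round(4),b.min().round(4),b.max().round(4),"z",np.percentile(P[:,2],[2,50,98]).round(4), "mid",(c[:2]+vt[0]*(a.min()+a.max())/2).round(4))
E
```

```text
top red 763 [ 0.4568 -0.2341  0.0576] dir 85.07 ext -0.1182 0.129 -0.0081 0.0098 z [0.0134 0.0591 0.064 ] mid [ 0.4573 -0.2287]
top green 243 [ 0.5203 -0.2509  0.0218] dir -100.88 ext -0.2105 0.0479 -0.0502 0.0531 z [0.0016 0.0241 0.0435] mid [ 0.5356 -0.1711]
top yel 59 [ 0.4988 -0.1721  0.036 ] dir 175.62 ext -0.024 0.0153 -0.0075 0.0108 z [-0.001   0.0376  0.0421] mid [ 0.5032 -0.1725]
scene red 431 [ 0.4507 -0.2506  0.0573] dir 85.3 ext -0.1031 0.1302 -0.0053 0.009 z [0.0495 0.0578 0.0623] mid [ 0.4519 -0.2371]
scene green 217 [ 0.5242 -0.2776  0.0279] dir -91.58 ext -0.0614 0.0239 -0.0295 0.0251 z [0.0069 0.0301 0.0419] mid [ 0.5247 -0.2588]
scene yel 29 [ 0.5081 -0.177   0.0362] dir 179.85 ext -0.0159 0.0192 -0.0033 0.0033 z [0.0305 0.0364 0.04  ] mid [ 0.5065 -0.177 ]
```

```bash
python3 - <<'E'
from h import *
p=read_camera("wrist");print(np.array(p["hand_eye"]).round(3),p["vfov"])
for n in ["top","scene"]:
    p=read_camera(n);P,uv=cloud(p,np.ones((420,560),bool))
    for y0 in np.arange(-0.5,0.6,0.1):
        r=[]
        for x0 in np.arange(0.3,0.8,0.1):
            m=(abs(P[:,0]-x0-.05)<.05)&(abs(P[:,1]-y0-.05)<.05)
            r.append(round(float(P[m,2].max()),2) if m.any() else None)
        print(n,round(y0,1),r)
E
```

```text
[[ 0.001 -0.946 -0.323  0.083]
 [ 1.     0.001 -0.     0.001]
 [ 0.001 -0.323  0.946 -0.144]
 [ 0.     0.     0.     1.   ]] 67.63702433087506
top -0.5 [0.03, 0.02, 0.02, 0.02, 0.01]
top -0.4 [0.01, 0.06, 0.05, 0.07, 0.1]
top -0.3 [0.01, 0.07, 0.07, 0.07, 0.11]
top -0.2 [0.01, 0.06, 0.04, 0.6, 0.55]
top -0.1 [0.0, 0.01, 0.04, 0.59, 0.56]
top -0.0 [0.0, 0.04, 0.04, 0.01, 0.56]
top 0.1 [-0.77, 0.04, 0.39, 0.52, 0.53]
top 0.2 [-0.77, 0.36, 0.41, 0.45, 0.39]
top 0.3 [-0.77, 0.01, 0.25, None, None]
top 0.4 [-0.76, -0.0, 0.01, None, None]
top 0.5 [-0.76, -0.76, -0.21, None, None]
scene -0.5 [0.03, 0.01, 0.02, 0.01, 0.0]
scene -0.4 [0.0, 0.06, 0.06, 0.07, 0.1]
scene -0.3 [0.0, 0.06, 0.06, 0.06, 0.11]
scene -0.2 [0.0, 0.06, 0.04, 0.52, 0.51]
scene -0.1 [0.0, 0.0, 0.04, 0.51, 0.51]
scene -0.0 [0.0, 0.04, 0.04, 0.0, 0.51]
scene 0.1 [-0.78, 0.04, 0.39, 0.51, 0.51]
scene 0.2 [-0.77, 0.5, 0.5, 0.5, 0.4]
scene 0.3 [-0.77, 0.5, 0.5, 0.21, 0.18]
scene 0.4 [-0.77, -0.0, 0.01, 0.03, None]
scene 0.5 [-0.77, -0.77, 0.0, 0.03, 0.03]
```

Request:
send_rows(deltas=[[[0.4,-3.6,0.5,0,0,-5],[0.7,-7.2,1,0,0,-10],[1.1,-10.8,1.5,0,0,-15],[1.4,-14.4,2,0,0,-20],[1.8,-18,2.5,0,0,-26],[2.2,-21.8,3,0,0,-32],[3.6,-24.8,3,0,0,-38],[5,-27.8,3,0,0,-44],[6.4,-30.8,3,0,0,-50],[7.8,-33.8,3,0,0,-55],[9.2,-36.8,3,0,0,-60]]], jaw=0.5)

```text
clock: 2.15
tcp_pos: [0.3403, 0.1496, 0.2616]
orientation: [0.0, 0.68, 0.733, 0.0]
wrist_force: [0.1, 0.5, -0.2]
finger_gap: 0.0642
```

Request:
send_rows(deltas=[[[1.0,-4,0,0,0,-1],[2.5,-8.5,0,0,0,-2],[4.5,-13,0,0,0,-3],[6.5,-17.5,0,0,0,-4],[8.5,-22,0,0,0,-5.5],[10.5,-26.5,0,0,0,-7],[13,-31,0,0,0,-8],[15,-35,0,0,0,-9.2],[15,-35,0,0,0,-9.2],[15,-35,0,0,0,-9.2]]])

```text
clock: 3.15
tcp_pos: [0.4898, -0.2, 0.2605]
orientation: [-0.001, 0.736, 0.677, -0.0]
wrist_force: [-0.9, 0.5, -0.1]
finger_gap: 0.0642
```

```bash
python3 - <<'E'
from h import *
s=get_state();p=read_camera("wrist")
print(s["tcp_pos"],s["joint_pos"],s["wrist_force"])
np.save("w1.npy",dict(p=p,s=s),allow_pickle=True)
cv2.imwrite("pics/w1.png",p["img"][:,:,::-1])
E
```

```text
[ 0.48981658 -0.20000549  0.26053818] [-5.39594587e-01  2.18143405e-01 -9.31310188e-03  1.34497470e+00
  2.46081046e-04  1.11586242e+00] [-0.89003159  0.47559299 -0.11207666]
```

View pics/w1.png

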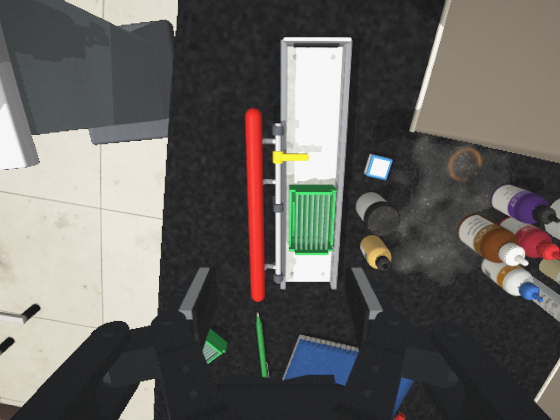

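```bash
cat > fit.py <<'E'
from h import *
d=np.load("w1.npy",allow_pickle=True).item();p,s=d["p"],d["s"]
m=redm(p);m[:,:200]=0;m[:,300:]=0;m[310:]=0
v,u=np.nonzero(m);W=plane(p,np.c_[u,v],0.052,s)
c=W.mean(0)[:2];_,_,vt=np.linalg.svd(W[:,:2]-c,full_matrices=False);dr=vt[0]*np.sign(vt[0][1])
a=(W[:,:2]-c)@dr;b=(W[:,:2]-c)@vt[1]
print("bar ext",a.min(),a.max(),"len",np.ptp(a),"w",np.percentile(b,[1,99]))
th=np.arctan2(dr[1],dr[0]);mid=c+dr*(a.min()+a.max())/2
n=np.array([-dr[1],dr[0]])
o=mid-dr*(-.0645)-n*.068
print("th",np.degrees(th),"o",o)
pose0=(o[0],o[1],th)
m=yelm(p);m[:,:260]=0;m[:,320:]=0;m[130:180]=m[130:180];m[:130]=0;m[180:]=0
v,u=np.nonzero(m);Y=W2C(plane(p,np.c_[u,v],0.038,s),pose0)
print("yellow chute x",np.percentile(Y[:,0],[2,50,98]).round(4),"y",np.percentile(Y[:,1],[1,99]).round(4))
m=greenm(p);m[:,:282]=0;m[:,345:]=0;m[:180]=0;m[262:]=0
v,u=np.nonzero(m);G=W2C(plane(p,np.c_[u,v],0.042,s),pose0)
print("rack at z42: x",np.percentile(G[:,0],[0,1,99,100]).round(4),"y",np.percentile(G[:,1],[1,99]).round(4))
Gp,uv=cloud(p,m,s);print("z",np.percentile(Gp[:,2],[50,95,99]))
P,uv=cloud(p,np.ones((420,560),bool),s);Q=W2C(P,pose0)
near=(Q[:,2]>.018)&(Q[:,2]<.034)&(abs(Q[:,1])<.045)&(Q[:,0]<-.05)
h,e=np.histogram(Q[near,1],bins=np.arange(-.045,.046,.002));print(list(zip(e.round(3),h)))
img=p["img"].copy()
for X in [(x,y,.028) for x in(-.185,.121,.125) for y in (-.036,-.032,.032,.036)]+[(x,.068,.052) for x in(-.184,.055)]+[(0,.006,.039)]:
    q=proj(p,C2W([X],pose0),s)[0];cv2.circle(img,(int(round(q[0])),int(round(q[1]))),1,(255,0,255),-1)
cv2.imwrite("pics/w1o.png",cv2.resize(img[20:310,230:400],None,fx=2.05,fy=2.05,interpolation=cv2.INTER_CUBIC)[:,:,::-1])
E
python3 fit.py
```

```text
bar ext -0.13284854857628128 0.1084125088534705 len 0.2412610574297518 w [-0.00895122  0.00897813]
th 85.1137737404874 o [ 0.53027814 -0.17638729]
yellow chute x [-0.0043  0.0016  0.0073] y [0.0074 0.047 ]
rack at z42: x [-0.1213 -0.1212 -0.0309 -0.0308] y [-0.0274  0.0277]
z [0.016814   0.0428181  0.04371316]
[(np.float64(-0.045), np.int64(0)), (np.float64(-0.043), np.int64(0)), (np.float64(-0.041), np.int64(50)), (np.float64(-0.039), np.int64(130)), (np.float64(-0.037), np.int64(141)), (np.float64(-0.035), np.int64(209)), (np.float64(-0.033), np.int64(30)), (np.float64(-0.031), np.int64(72)), (np.float64(-0.029), np.int64(75)), (np.float64(-0.027), np.int64(13)), (np.float64(-0.025), np.int64(4)), (np.float64(-0.023), np.int64(4)), (np.float64(-0.021), np.int64(98)), (np.float64(-0.019), np.int64(5)), (np.float64(-0.017), np.int64(6)), (np.float64(-0.015), np.int64(90)), (np.float64(-0.013), np.int64(8)), (np.float64(-0.011), np.int64(7)), (np.float64(-0.009), np.int64(82)), (np.float64(-0.007), np.int64(7)), (np.float64(-0.005), np.int64(8)), (np.float64(-0.003), np.int64(65)), (np.float64(-0.001), np.int64(13)), (np.float64(0.001), np.int64(6)), (np.float64(0.003), np.int64(6)), (np.float64(0.005), np.int64(56)), (np.float64(0.007), np.int64(7)), (np.float64(0.009), np.int64(5)), (np.float64(0.011), np.int64(46)), (np.float64(0.013), np.int64(7)), (np.float64(0.015), np.int64(7)), (np.float64(0.017), np.int64(39)), (np.float64(0.019), np.int64(9)), (np.float64(0.021), np.int64(13)), (np.float64(0.023), np.int64(52)), (np.float64(0.025), np.int64(72)), (np.float64(0.027), np.int64(24)), (np.float64(0.029), np.int64(2)), (np.float64(0.031), np.int64(117)), (np.float64(0.033), np.int64(170)), (np.float64(0.035), np.int64(77)), (np.float64(0.037), np.int64(66)), (np.float64(0.039), np.int64(0)), (np.float64(0.041), np.int64(0)), (np.float64(0.043), np.int64(2))]
```

View pics/w1o.png

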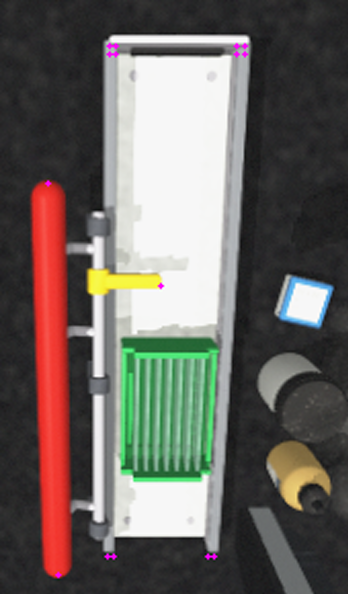

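Request:
send_rows(deltas=[[[-0.1,-4,-2,0,0,0],[-0.2,-8,-5,0,0,0],[-0.4,-11.7,-9,0,0,0],[-0.4,-11.7,-13,0,0,0],[-0.4,-11.7,-16,0,0,0],[-0.4,-11.7,-18,0,0,0],[-0.4,-11.7,-18,0,0,0],[-0.4,-11.7,-18,0,0,0]]])

```text
clock: 4.0
tcp_pos: [0.4861, -0.315, 0.0823]
orientation: [0.0, 0.735, 0.678, 0.0]
wrist_force: [0.9, 0.2, 0.5]
finger_gap: 0.0641
```

```bash
python3 - <<'E'
from h import *
s=get_state();p=read_camera("wrist");q=read_camera("scene")
print(W2C(s["tcp_pos"],(.5304,-.1749,np.radians(85.11))),s["wrist_force"])
cv2.imwrite("pics/w2.png",p["img"][:,:,::-1])
cv2.imwrite("pics/s2.png",cv2.resize(q["img"][100:280,180:380],(800,600) if 0 else (660,594),interpolation=cv2.INTER_CUBIC)[:,:,::-1])
E
```

```text
[[-0.14339965  0.03220207  0.08227907]] [0.89711339 0.19566428 0.46738024]
```

View pics/w2.png

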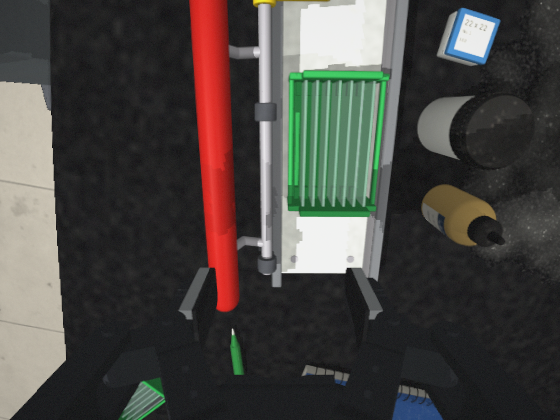

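View pics/s2.png

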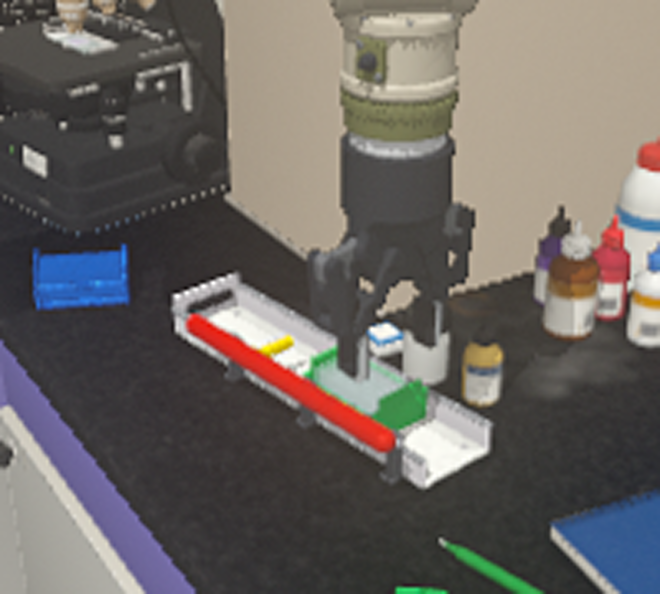

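```bash
cat > chk.py <<'E'
from h import *
PO=(.5304,-.1749,np.radians(85.11))
s=get_state();p=read_camera("wrist")
print("tcp",W2C(s["tcp_pos"],PO).round(4))
m=redm(p);m[:,:150]=0;m[:,300:]=0
P,uv=cloud(p,m,s);Q=W2C(P,PO)
for a,b in [(-.19,-.15),(-.15,-.1),(-.1,-.05),(-.05,.05)]:
    k=(Q[:,0]>a)&(Q[:,0]<b)
    if k.sum()>5: print("bar x",a,k.sum(),"y",np.percentile(Q[k,1],[2,50,98]).round(4),"z",np.percentile(Q[k,2],[50,98]).round(4))
# fingers from depth
P,uv=cloud(p,p["z_map"]>0,s);Q=W2C(P,PO);t=W2C(s["tcp_pos"],PO)[0]
for nm,k in [("L",(uv[:,0]>180)&(uv[:,0]<225)&(uv[:,1]>262)&(uv[:,1]<325)),("R",(uv[:,0]>340)&(uv[:,0]<385)&(uv[:,1]>262)&(uv[:,1]<325))]:
    k=k&(np.linalg.norm(Q[:,:2]-t[:2],axis=1)<.06)&(Q[:,2]>t[2]-.02)
    D=Q[k]-t
    print(nm,k.sum(),"rel y",np.percentile(D[:,1],[1,50,99]).round(4),"x",np.percentile(D[:,0],[1,99]).round(4),"z",np.percentile(D[:,2],[1,5,50]).round(4))
m=greenm(p)
E
python3 chk.py
```

```text
tcp [[-0.1445  0.0311  0.0835]]
bar x -0.19 840 y [0.0588 0.0639 0.0716] z [0.0613 0.0633]
bar x -0.15 2420 y [0.059  0.0662 0.0755] z [0.0612 0.0631]
bar x -0.1 3229 y [0.059  0.0662 0.0755] z [0.0611 0.0631]
bar x -0.05 3050 y [0.0589 0.0661 0.0755] z [0.061  0.0633]
L 1792 rel y [0.0318 0.033  0.044 ] x [-0.0096  0.0128] z [0.0077 0.0117 0.0289]
R 1981 rel y [-0.0449 -0.0335 -0.0317] x [-0.0087  0.0133] z [0.0084 0.0121 0.0298]
```

Request:
send_rows(deltas=[[[0,0,-1,0,0,0],[0,0,-2,0,0,0],[0,0,-2.5,0,0,0],[0,0,-3,0,0,0],[0,0,-3.5,0,0,0],[0,0,-4,0,0,0],[0,0,-4.5,0,0,0],[0,0,-5,0,0,0],[0,0,-5.5,0,0,0],[0,0,-5.8,0,0,0],[0,0,-5.8,0,0,0],[0,0,-5.8,0,0,0]]])

```text
clock: 5.35
tcp_pos: [0.4864, -0.3164, 0.0235]
orientation: [0.0, 0.736, 0.677, 0.0]
wrist_force: [1.4, -0.9, 3.4]
finger_gap: 0.0642
```

```bash
cat >> chk.py <<'E'
import sys
k=int(sys.argv[1]) if len(sys.argv)>1 else 0
q=read_camera("scene");r=read_camera("top")
print("F",s["wrist_force"].round(2))
cv2.imwrite(f"pics/cw{k}.png",p["img"][:,:,::-1])
a=cv2.resize(q["img"][130:260,210:360],(690,598),interpolation=cv2.INTER_CUBIC)
cv2.imwrite(f"pics/cs{k}.png",a[:,:,::-1])
my=yelm(p)
P,uv=cloud(p,my,s);Q=W2C(P,PO);kk=(abs(Q[:,0])<.02)&(abs(Q[:,1]-.02)<.05)
print("yellow",kk.sum(),"y",np.percentile(Q[kk,1],[2,98]).round(4),"z",np.percentile(Q[kk,2],[2,98]).round(4)) if kk.sum()>5 else 0
mg=greenm(p);P,uv=cloud(p,mg,s);Q=W2C(P,PO);kk=(abs(Q[:,1])<.032)&(Q[:,2]>.035)&(Q[:,2]<.05)&(Q[:,0]>-.2)
print("rack top",kk.sum(),"x",np.percentile(Q[kk,0],[0.5,99.5]).round(4),"y",np.percentile(Q[kk,1],[1,99]).round(4),"z",np.percentile(Q[kk,2],[50,98]).round(4)) if kk.sum()>5 else 0
E
python3 chk.py 1
```

```text
tcp [[-0.1447  0.0318  0.0235]]
bar x -0.19 598 y [0.0615 0.0641 0.0702] z [0.0277 0.031 ]
bar x -0.15 2616 y [0.0621 0.0687 0.0781] z [0.0294 0.0314]
bar x -0.1 4644 y [0.0618 0.0686 0.0781] z [0.0294 0.0315]
bar x -0.05 3448 y [0.0617 0.0686 0.0781] z [0.0293 0.0316]
L 2586 rel y [0.0297 0.0326 0.0455] x [-0.0251  0.0127] z [-0.0005  0.0015  0.021 ]
R 2561 rel y [-0.0585 -0.0354 -0.0317] x [-0.0369  0.0132] z [-0.0194 -0.0189  0.0246]
F [ 1.39 -0.93  3.43]
rack top 3096 x [-0.1232 -0.0399] y [-0.0225  0.0204] z [0.0424 0.0441]
```

View pics/cw1.png

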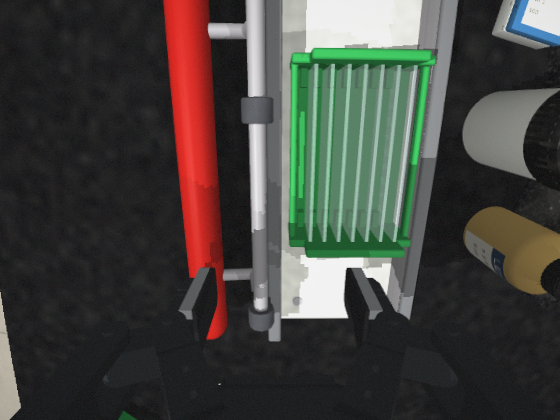

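View pics/cs1.png

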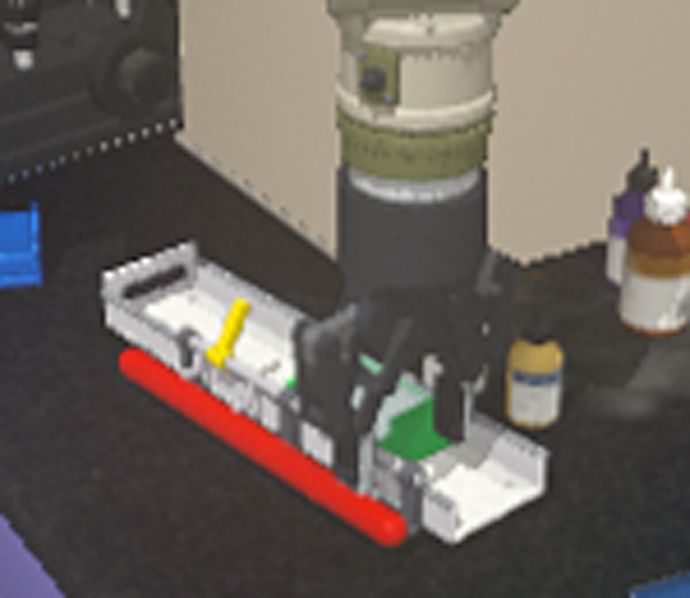

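Request:
send_rows(deltas=[[[0,0,-0.2,0,0,0],[0,0.3,-0.2,0,0,0],[0.1,0.8,-0.2,0,0,0],[0.1,1.4,-0.2,0,0,0],[0.2,2.1,-0.2,0,0,0],[0.2,2.8,-0.2,0,0,0],[0.3,3.5,-0.2,0,0,0],[0.4,4.2,-0.2,0,0,0],[0.4,4.8,-0.2,0,0,0],[0.4,5.2,-0.2,0,0,0],[0.5,5.5,-0.2,0,0,0],[0.5,5.5,-0.2,0,0,0]]])

```text
clock: 6.7
tcp_pos: [0.4909, -0.2604, 0.0213]
orientation: [-0.0, 0.736, 0.677, 0.0]
wrist_force: [-0.2, -1.4, 3.8]
finger_gap: 0.064
```

```bash
python3 chk.py 2
```

```text
tcp [[-0.0885  0.0321  0.0213]]
bar x -0.19 115 y [0.0609 0.0655 0.0696] z [0.0276 0.0289]
bar x -0.15 1507 y [0.0607 0.0651 0.0732] z [0.0272 0.0292]
bar x -0.1 2183 y [0.0607 0.067  0.0768] z [0.0272 0.0294]
bar x -0.05 8221 y [0.0609 0.0678 0.077 ] z [0.0272 0.0293]
L 2602 rel y [0.0291 0.0325 0.056 ] x [-0.0247  0.0126] z [-0.0197  0.0024  0.0207]
R 2678 rel y [-0.0495 -0.0348 -0.0278] x [-0.0405  0.0162] z [-0.0168 -0.0161  0.0236]
F [-0.22 -1.43  3.79]
yellow 2309 y [0.0228 0.0467] z [0.0374 0.0691]
rack top 2843 x [-0.0764  0.0072] y [-0.0217  0.0202] z [0.0424 0.0441]
```

View pics/cw2.png

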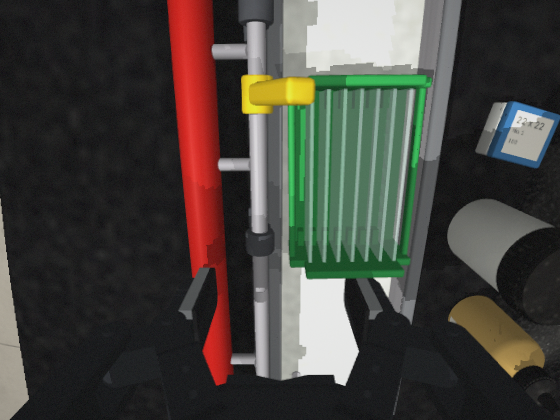

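View pics/cs2.png

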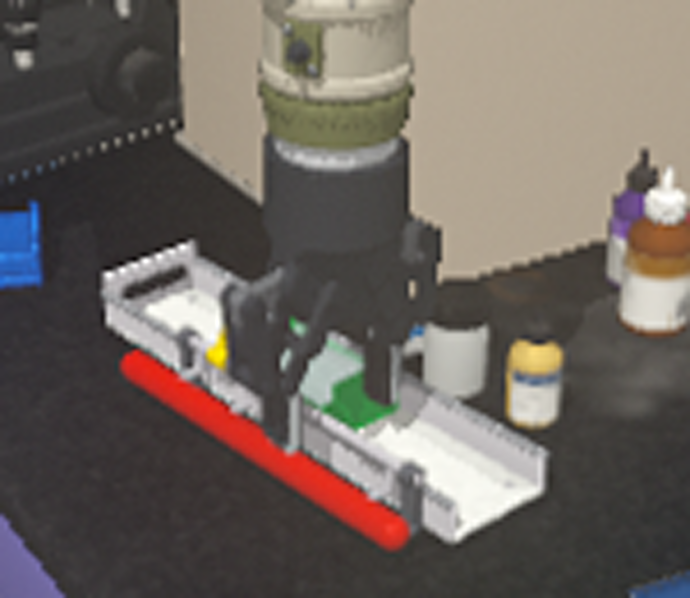

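Request:
send_rows(deltas=[[[0,0.5,0,0,0,0],[0.1,1.3,0,0,0,0],[0.2,2.2,0,0,0,0],[0.3,3.2,0,0,0,0],[0.4,4.2,0,0,0,0],[0.4,5.2,0,0,0,0],[0.5,6.2,0,0,0,0],[0.6,7.2,0,0,0,0],[0.7,8.2,0,0,0,0],[0.8,9.2,0,0,0,0],[0.9,9.9,0,0,0,0],[0.9,10.3,0,0,0,0]]])

```text
clock: 8.05
tcp_pos: [0.5001, -0.1574, 0.0214]
orientation: [0.0, 0.736, 0.678, 0.0]
wrist_force: [0.1, -3.0, 2.2]
finger_gap: 0.0637
```

```bash
python3 chk.py 3
```

```text
tcp [[0.0149 0.0317 0.0214]]
bar x -0.1 47 y [0.0607 0.065  0.0686] z [0.0273 0.0289]
bar x -0.05 3798 y [0.0604 0.0654 0.0766] z [0.0269 0.0293]
L 2602 rel y [0.0292 0.0325 0.0558] x [-0.0247  0.0126] z [-0.0197  0.0022  0.021 ]
R 2671 rel y [-0.0499 -0.0348 -0.0279] x [-0.0407  0.0165] z [-0.017  -0.0162  0.0236]
F [ 0.06 -3.04  2.2 ]
yellow 1862 y [0.0232 0.0464] z [0.0354 0.0688]
rack top 2940 x [0.0269 0.111 ] y [-0.022   0.0237] z [0.0425 0.044 ]
```

View pics/cw3.png

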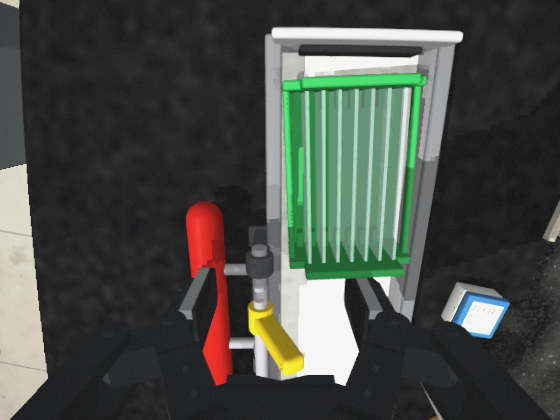

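The rack's rear face is at about +27 mm, past the gate line, and the barrier is still raised between the fingers. I'll back off along the bar with the gate held up, then lift.

Request:
send_rows(deltas=[[[0,-0.4,0,0,0,0],[-0.1,-1.2,0,0,0,0],[-0.2,-2.1,0,0,0,0],[-0.3,-3.1,0,0,0,0],[-0.4,-4.0,0,0,0,0],[-0.4,-4.6,0,0,0,0],[-0.4,-5,0,0,0,0],[-0.4,-5,0.3,0,0,0],[-0.4,-5,0.9,0,0,0],[-0.4,-5,1.6,0,0,0],[-0.4,-5,2.4,0,0,0],[-0.4,-5,3.2,0,0,0]]])

```text
clock: 9.4
tcp_pos: [0.496, -0.2079, 0.0541]
orientation: [0.0, 0.736, 0.677, 0.0]
wrist_force: [-0.4, -0.5, -0.2]
finger_gap: 0.0641
```

Request:
send_rows(deltas=[[[0,0,1,0,0,0],[0,0,3,0,0,0],[0,0,6,0,0,0],[0,0,10,0,0,0],[0,0,14,0,0,0],[0,0,18,0,0,0],[0,0,20,0,0,0],[0,0,20,0,0,0],[0,0,20,0,0,0]]])

```text
clock: 10.3
tcp_pos: [0.4959, -0.208, 0.2536]
orientation: [0.0, 0.736, 0.677, 0.0]
wrist_force: [0.1, 0.7, -0.7]
finger_gap: 0.0642
```

```bash
python3 chk.py 4
```

```text
tcp [[-0.0359  0.0316  0.2536]]
bar x -0.19 294 y [0.0587 0.0668 0.0833] z [0.0611 0.0636]
bar x -0.15 549 y [0.0589 0.0669 0.0833] z [0.0612 0.0632]
bar x -0.1 642 y [0.0589 0.0671 0.0837] z [0.061  0.0632]
bar x -0.05 1549 y [0.0589 0.0668 0.0831] z [0.0609 0.0633]
L 1792 rel y [0.0317 0.0329 0.0441] x [-0.009   0.0127] z [0.0083 0.0119 0.0288]
R 1983 rel y [-0.0449 -0.0336 -0.0317] x [-0.0086  0.0131] z [0.0085 0.0122 0.0297]
F [ 0.09  0.74 -0.68]
yellow 317 y [0.0079 0.0492] z [0.0012 0.0417]
rack top 379 x [0.027  0.1112] y [-0.0208  0.0228] z [0.0425 0.0445]
```

View pics/cw4.png

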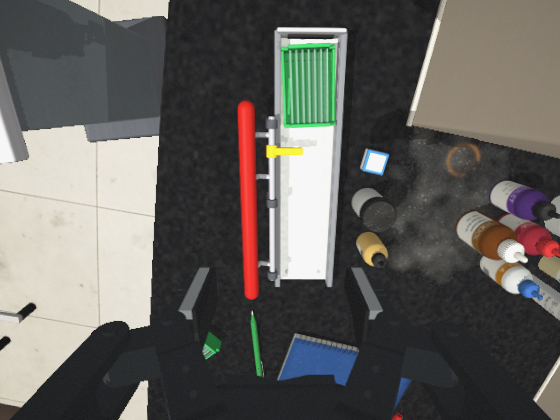

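View pics/cs4.png

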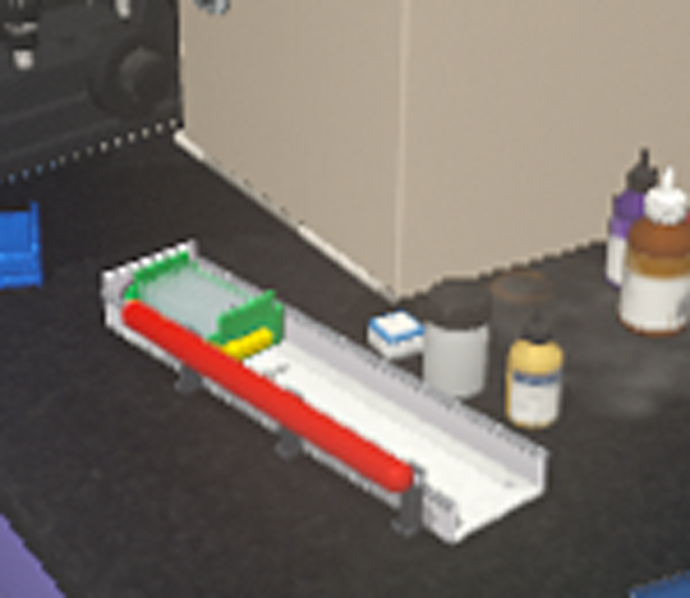

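The gate is shut: the bar top is back at 61 mm and the barrier lies at (285,152) in the wrist picture. The rack lies flat beyond it at (310,85), with its rear at +27 mm. The bottle, jar and box haven't moved, and the arm is clear.

```bash
python3 -c "
from workcell import *
print(hand_in())"
```

```text
the job is handed in; nothing more can be done
None
```

I pushed the green rack through the raised gate and the gate shut behind it. I handed the job in at about 10.5 s of the 34 s allowed; the hand-in reports no verdict.

One fingertip pressed the red bar down and slid along it, with the bar top at about 27 mm, roughly 1.13 rad. The other fingertip pushed the rack along the chute under the raised barrier. I then backed off with the gate still held up and lifted away so it could close.

My last checks, from the wrist camera and force readings before hand-in:
- **Rack:** its rear face was about 27 mm past the gate line. Its top was at about 42 mm, so it is flat on the chute floor. It sat about 1 mm off the chute's centre line.
- **Gate:** shut, with the bar top back at 61 mm.
- **Bystanders:** the bottle, jar and little box look unmoved in the pictures; I did not measure them.
- **Arm:** clear of everything, with the wrist force near zero.

No check failed or disagreed beyond 1–2 mm of calibration error, which I took up with a 1.5 mm shift of the chute origin. I judged the gate angle from the bar height and the barrier tip, since it cannot be read directly.

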